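# Pop a detergent tablet and stop it on the chute

## Robot

A 7-joint arm with a two-finger parallel gripper is mounted at the origin on the work surface. World frame = base frame: x ahead of the robot, y to its left, z up, the work surface at z = 0. Lengths are in m, angles in rad, forces in N, time in s.
With the tool pointing down it reaches from about 0.425 to 0.925 m from the base axis. Payload 6.8 kg.
Tool frame: the origin (TCP) lies between the finger pads; the fingertips stand 11 mm ahead of it and the grasp point (between the pads) lies 8 mm behind it; z points along the fingers, y is the line along which they close (so a half turn about z gives the same grasp; the last joint's range is limited). The gripper opens to 85 mm and grips with 20 to 120 N. Pads are 22 mm wide; open, the fingers measure 114 mm over their backs; the gripper's body (76 mm by 85 mm) begins 54 mm behind the grasp point. The pads swing forward as they close: fully open they stand 13 mm farther back than shut.
Start: joints at [-1.392, 0.477, 0.022, 1.555, -0.011, 1.109, -0.083], TCP at [0.191, 0.647, 0.242] pointing down, gripper open.
Joint ranges: [-2.96, 2.96], [-0.34, 2.1], [-1.41, 1.46], [0.24, 2.44], [-1.37, 4.51], [0.17, 1.92], [-2.96, 2.96]. Speed limits (rad/s): [2.39, 2.39, 3.14, 3.14, 3.14, 3.14, 3.14].

## Interface

Orientations are given as a unit quaternion [w, x, y, z].
In Python, from plant import monitor, cams, robot gives the robot as it stands.
- The arm moves only by the tool apply_moves, never from a script. Its argument "rows" is a list of rows, each an object with "angular": the turn, a rotation vector about the world's x, y, z each as a share of 60 degrees, from -1 to 1, a list of three; "slide": the shift along the world's x, y, z each as a share of 0.25 m, from -1 to 1, a list of three; "fingers": the closure, from 0 (fully open) to 1 (shut). A call has 1 to 8 rows; each row is the pose to reach, as a shift and turn from the pose commanded when the call began; what a row does not reach only later rows make up. A row lasts 1/12 s, in which the tool goes at most 41.7 mm and 7.16 degrees, less where a joint would pass 70% of its speed; a pose out of reach is approached as far as the arm can. A call with a number of a shift or a turn outside -1 to 1 is refused whole. A call with a gripper value outside its range is refused whole. The fingers move at their own pace and stop on an object; the grip force is fixed at half the most. Time passes only in rows, so rows that repeat a pose let the fingers close. It gives the time, the measured TCP pose, the force, the opening and the grip force at its end, in the units of the state.
- monitor.sense(): the state, without advancing time (a new reading comes with each control period).
- cams.get_image(name): name is "scene" or "top"; returns a dict with "pixels" (480x640x3 uint8, red, green, blue), "depth" (480x640 float32, m along the optical axis (not along the pixel's ray), 0 where there is no reading), "K" (3x3 intrinsics, pixels), "origin" and "orientation" of the camera in the world. Camera axes: x right, y down, z forward; pixel columns grow to the right and rows downward; lengths in m; the calibration is good to about 2 mm. A picture is of the moment at which its call begins.
- robot.hand_in(): hands the job in; it is judged then, once.
Trained networks look in a picture, given as the dict that the camera call returned (one of the last four; its "shot" number tells which), for a name from the list of things; names that differ only in an ending like _2 or _b are one class to them, and where a whole thing is asked for, a point or a joint stands for the part that bears it (a point fixed in the world has none). Each returns a list of dicts, best first, with "score" (0 to 1); they miss things now and then, are a little off and sometimes report something else, mostly with a low value. They report only what shows in the picture. A call takes as long as a camera call. They do not tell look-alikes from the thing itself.
- cams.regions_of(picture, target): "region" (480x640 bool, what is visible of it) and "position" ([column, row] in pixels, amid what is visible of it).
The state is a dict: "time": time; "joint_pos": joint angles; "joint_vel": joint speeds; "joint_efforts": joint torques, N m; "eef_pos": TCP position; "tool_rot": TCP orientation; "wrist_force": force on the tool from outside, world axes, zero at the start; "ft_torque": the same for the moment, N m; "gripper_width": finger opening in m; "grip_force": force on a finger pad.
Only numpy, scipy, OpenCV 4.12 (cv2) and the standard library are available. Lean on these libraries where they do the work, as an engineer would, in place of code of your own. Each camera call takes 0.05 s, during which the arm holds its last target. There are 200 camera calls.

## Task

The catch tray of the detergent tablet dispenser is off for washing, so a tablet would roll down the chute and fall on the table. Press the long key beside the chute with one finger to pop the tablet out, and block the chute with the other finger so that the tablet stops against it, lying wholly on the open chute between the hood and the chute's open end. Finish like that, still holding the key down and the tablet stopped with the two fingers; do not grasp or lift the tablet, and leave everything else where it is.

Things in the scene. Friction and masses are not known exactly. Their poses are not given: they have to be found in the camera images.
- dispenser: tablet dispenser: grey base 235 x 135 x 12 mm; white hood 141 mm high at the rear (x 0 to 105 mm, y 0 to 60 mm); in front of it a steel roller chute (centre line y = +30 mm) beside a long black key (y = -30 mm). Origin on the table under the hood's front face, between chute and key; the tablet leaves along its own -x, z up. In front of the hood only they and the tablet stand up
- chute_middle (a point): point on the centre line of the chute's roller bed, 80 mm in front of the hood, 50 mm before the open end, 47 mm above the table. The bed of free-running steel rollers is 43 mm wide between lips 6 mm high; its top is level (55 mm above the table) for the first 22 mm in front of the hood, then falls at 8 degrees to the open end
- chute_end (a point): point on the roller bed's centre line at its open lower end, 40 mm above the table; axes as the dispenser's
- tablet_centre (a point): centre of the loose white tablet, 40 x 40 x 30 (high) mm, 50 to 100 g. At first it sits half under the hood, centre 70 mm above the table, held by a small gate between the rollers. When the gate drops, a weak spring (0.4 N) pops it out and it rolls off the open end in under a second, unless a fingertip in the middle of the chute, reaching below the tablet's top, blocks it
- key_top (a point): centre of the top of the key, a black bar 60 mm long along the chute and 28 mm wide, its top 70 mm above the table when up; its centre is 92 mm in front of the hood and 60 mm to the side of the chute's centre line
- eject_key (a joint): how far the key is pressed down, in m: 0 up, 0.010 at its stop (top then 60 mm above the table). A spring pushes it up with 2.4 N at the top and 6.4 N at the stop. The gate drops with the key and lets the tablet go at about 7 mm; while the key is held down the gate stays down
- spare_tablet: a loose white tablet like the one in the dispenser, lying on the table beside the key's side of the dispenser; origin at the centre of its underside; leave alone
- scoop_cup: white measuring cup, 64 mm wide, 55 high, standing beyond the open end of the chute; origin at the centre of its underside; leave alone
- jar: glass jar, 60 mm wide, 75 high, standing beside the chute's side of the dispenser; origin at the centre of its underside; leave alone
- catch_tray: the dispenser's steel catch tray, 100 x 80 x 30 mm, taken off and lying to one side; origin at the centre of its underside; leave alone
- softener: white bottle, 72 mm wide, 200 high; origin at the centre of its underside; leave alone
- stain_spray: grey bottle, 56 mm wide, 170 high; origin at the centre of its underside; leave alone
- brush: laundry brush lying on the table; leave alone
Not all that is in view belongs to the job. Leave any green or orange look-alike of the part that bears tablet_centre alone.

How it is judged:
On the way:
1. the key is pressed down (value of joint eject_key above 0.006 m), for 0.1 s.
At the end, for the whole second after the job is handed in: A finger holds the key down (at least 6 mm, more than 0.5 N), and a finger touches the tablet (more than 0.02 N), which lies still (under 20 mm/s) and flat (tilt under 0.35 rad) on the chute, its centre 20 to 112 mm in front of the hood and 48 to 80 mm above the table (value of joint eject_key above 0.006 m and contact force between the fingers and eject_key above 0.5 N and x of tablet_centre in the frame of dispenser between -0.112 and -0.02 m and z of tablet_centre in the frame of dispenser between 0.048 and 0.08 m and angle between tablet_centre's own z axis and vertical below 0.35 rad and contact force between the fingers and tablet above 0.02 N and linear speed of tablet below 0.02 m/s); the arm keeps its last pose, push and grip.
It fails at once if the tablet falls off the chute (z of tablet_centre in the frame of dispenser below 0.042 m).
It fails at once if the tablet is lifted (z of tablet_centre in the frame of dispenser above 0.088 m).
It fails at once if the tablet is tipped over (angle between tablet_centre's own z axis and vertical above 0.8 rad).
It fails at once if something else on the table is moved more than 2 cm (distance of any of spare_tablet, scoop_cup, jar, catch_tray, softener, stain_spray, brush from where it was at the start of the episode above 0.02 m).
It also fails if it takes over 32 s, if anything falls off the work surface, if the arm or the gripper's body presses on something with over 40 N, if the wrist force passes 120 N, or if a joint passes its speed limit or range.

## Working session

There is one attempt and no reset: what is moved stays moved. The work goes in short steps, Python scripts to look and compute and a tool call to move; the robot and the scene stay as the last step left them, time stands still between calls to the robot, and variables do not carry over. Pictures are saved under pics/ and viewed, at most 10 in all, crops included, and the job is handed in when it is done.

Besides the shell and the picture viewer there is one more tool, called after "Request:" as name(argument=value, ...), one argument or row to a line, values as JSON. apply_moves: Moves the arm, as the interface text tells. Shift numbers are shares of 0.25 m and turn numbers shares of 60 degrees, none past 1 either way. Its arguments: {"type":"object","properties":{"rows":{"type":"array"}},"required":["rows"]}

```bash
mkdir -p pics; cat > h.py <<'E'
import numpy as np, cv2
from scipy.spatial.transform import Rotation as R
from plant import monitor, cams, robot
def Rm(q): return R.from_quat([q[1],q[2],q[3],q[0]]).as_matrix()
def cloud(p):
    K=np.array(p["K"]);d=p["depth"];v,u=np.mgrid[:480,:640]
    c=np.stack([(u-K[0,2])/K[0,0]*d,(v-K[1,2])/K[1,1]*d,d],-1)
    w=c@Rm(p["orientation"]).T+np.array(p["origin"]); w[d==0]=np.nan
    return w
def save(p,n): cv2.imwrite("pics/"+n,p["pixels"][:,:,::-1])
E
python3 - <<'E'
from h import *
s=monitor.sense(); print(s)
for c in("top","scene"):
    p=cams.get_image(c);save(p,c+"1.png");w=cloud(p);print(c,p["origin"],p["orientation"])
    for t in("dispenser","tablet_centre","key_top","spare_tablet","scoop_cup","jar"):
        for r in cams.regions_of(p,t)[:3]:
            q=w[r["region"]];print(t,round(r["score"],2),np.round(r["position"]),r["region"].sum(),np.round(np.nanmedian(q,0),3),np.round(np.nanpercentile(q,2,0),3),np.round(np.nanpercentile(q,98,0),3))
E
```

```text
{'time': 0.0, 'joint_pos': array([-1.39211484,  0.47784783,  0.02235258,  1.55645857, -0.01148736,
        1.10928989, -0.08310667]), 'joint_vel': array([ 2.71351590e-03, -9.62555773e-04, -1.69558683e-03,  1.67469109e-03,
        6.71851383e-04, -1.95369578e-04, -6.53340455e-05]), 'joint_efforts': array([ 2.38128911e-05, -5.96457803e+01,  1.60783600e+00, -2.81192708e+01,
        1.24084359e-02,  9.52425442e-03,  1.90153071e-05]), 'eef_pos': array([0.19079665, 0.64687389, 0.24129094]), 'tool_rot': array([-5.51577840e-05,  1.42895316e-01,  9.89737364e-01, -9.35994656e-04]), 'wrist_force': array([-0.26969152,  0.43449569,  0.01436979]), 'ft_torque': array([-0.02990126, -0.00591373, -0.01645467]), 'grip_force': 0.0, 'gripper_width': 0.08554306158437619}
top [0.44455205 0.00480085 1.24065422] [ 0.02244057 -0.69692854  0.71607774 -0.03193272]
dispenser 0.82 [312. 242.] 6599 [0.512 0.003 0.037] [ 0.435 -0.107  0.007] [0.598 0.115 0.143]
tablet_centre 0.78 [402. 241.] 388 [ 0.515 -0.188  0.028] [ 0.495 -0.21  -0.001] [ 0.535 -0.168  0.034]
tablet_centre 0.62 [318. 230.] 237 [ 0.544 -0.007  0
[... 887 characters left out ...]
  0.059] [0.567 0.005 0.086]
tablet_centre 0.85 [244. 316.] 693 [ 0.689 -0.132  0.028] [ 0.661 -0.159  0.001] [ 0.707 -0.109  0.031]
key_top 0.71 [363. 241.] 610 [0.522 0.081 0.066] [0.499 0.002 0.043] [0.557 0.114 0.071]
spare_tablet 0.82 [328. 216.] 408 [0.414 0.011 0.027] [ 0.384 -0.011  0.001] [0.424 0.033 0.031]
spare_tablet 0.4 [306. 248.] 8007 [ 0.55  -0.023  0.049] [ 0.473 -0.124  0.   ] [0.607 0.115 0.142]
scoop_cup 0.66 [420. 274.] 1054 [0.561 0.199 0.036] [0.537 0.169 0.004] [0.597 0.226 0.055]
scoop_cup 0.48 [306. 251.] 7672 [ 0.551 -0.023  0.05 ] [ 0.491 -0.121  0.007] [0.607 0.112 0.142]
jar 0.92 [305. 302.] 1439 [ 0.674 -0.025  0.054] [ 0.632 -0.051  0.001] [0.686 0.002 0.076]
```

```bash
python3 - <<'E'
import cv2
a=cv2.imread("pics/top1.png")[130:330,210:430];b=cv2.imread("pics/scene1.png")[170:370,190:480]
a=cv2.resize(a,None,fx=1.75,fy=1.75,interpolation=3);b=cv2.resize(b,None,fx=1.38,fy=1.75,interpolation=3)
cv2.imwrite("pics/c1.png",cv2.hconcat([a,b]))
E
```

```text
(no output)
```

View pics/c1.png

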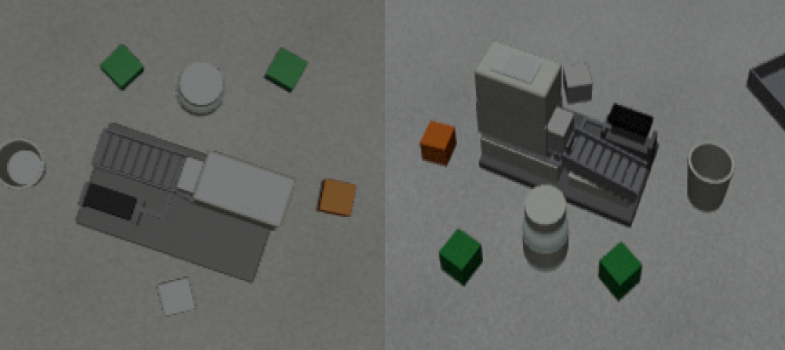

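```bash
python3 - <<'E'
from h import *
p=cams.get_image("top");w=cloud(p)
for t in("softener","stain_spray","brush","catch_tray","scoop_cup"):
    for r in cams.regions_of(p,t)[:2]: print(t,round(r["score"],2),np.round(np.nanmedian(w[r["region"]],0),3))
near=(np.abs(w[...,0]-.52)<.15)&(np.abs(w[...,1])<.18)
g=p["pixels"].astype(float).mean(-1)
def rect(m,n):
    m=cv2.morphologyEx(m.astype(np.uint8),cv2.MORPH_OPEN,np.ones((3,3)))
    k,l,st,_=cv2.connectedComponentsWithStats(m);i=1+np.argmax(st[1:,4]);q=w[l==i]
    r=cv2.minAreaRect((q[:,:2]*1000).astype(np.float32));print(n,len(q),r,"mean",q.mean(0).round(4))
    print(cv2.boxPoints(r).round(1).tolist())
rect(near&(w[...,2]>.13)&(w[...,2]<.15),"hood")
rect(near&(w[...,2]>.062)&(w[...,2]<.076)&(g<45)&(w[...,1]>.03),"key")
rect(near&(w[...,2]>.007)&(w[...,2]<.15)&(w[...,0]<.607)&(w[...,0]>.425)&(w[...,1]<.14),"all")
rect(near&(w[...,2]>.078)&(w[...,2]<.095)&(w[...,0]<.58),"tablet")
p2=cams.get_image("scene");w=cloud(p2);g=p2["pixels"].astype(float).mean(-1);near=(np.abs(w[...,0]-.52)<.15)&(np.abs(w[...,1])<.18)
rect(near&(w[...,2]>.132)&(w[...,2]<.15),"hood")
rect(near&(w[...,2]>.064)&(w[...,2]<.076)&(g<45)&(w[...,1]>.03),"key")
E
```

```text
softener 0.86 [ 0.559 -0.366  0.132]
stain_spray 0.59 [0.571 0.381 0.11 ]
brush 0.69 [ 0.415 -0.371  0.017]
catch_tray 0.66 [0.396 0.351 0.003]
scoop_cup 0.59 [0.57  0.204 0.013]
scoop_cup 0.54 [0.512 0.002 0.036]
hood 1580 ((522.4456787109375, -67.9481430053711), (104.452880859375, 58.932987213134766), 69.57026672363281) mean [ 0.522  -0.0677  0.1402]
[[476.6000061035156, -106.5999984741211], [531.7999877929688, -127.19999694824219], [568.2999877929688, -29.299999237060547], [513.0999755859375, -8.699999809265137]]
key 373 ((516.2709350585938, 87.54425811767578), (58.591182708740234, 27.97150993347168), 69.98834228515625) mean [0.5157 0.0871 0.0689]
[[493.1000061035156, 64.80000305175781], [519.4000244140625, 55.20000076293945], [539.4000244140625, 110.30000305175781], [513.2000122070312, 119.9000015258789]]
all 6499 ((517.1627807617188, 4.2630462646484375), (236.44659423828125, 134.60545349121094), 69.69799041748047) mean [0.516  0.0013 0.057 ]
[[413.0, -83.30000305175781], [539.2999877929688, -130.0], [621.2999877929688, 91.80000305175781], [495.1000061035156, 138.5]]
tablet 203 (
[... 156 characters left out ...]
1.300000190734863], [559.5999755859375, -24.899999618530273], [567.0, -4.5], [529.7000122070312, 9.100000381469727]]
hood 1264 ((524.1231689453125, -68.46732330322266), (105.26485443115234, 61.37990188598633), 69.66661834716797) mean [ 0.5295 -0.0673  0.1398]
[[477.1000061035156, -107.19999694824219], [534.5999755859375, -128.5], [571.2000122070312, -29.799999237060547], [513.5999755859375, -8.5]]
key 324 ((518.4933471679688, 87.4870834350586), (58.92208480834961, 29.399017333984375), 71.60900115966797) mean [0.5199 0.0876 0.0686]
[[495.20001220703125, 64.19999694824219], [523.0999755859375, 54.900001525878906], [541.7000122070312, 110.80000305175781], [513.7999877929688, 120.0999984741211]]
```

Request:
apply_moves(
  rows=[
    {"slide":[0.62,-1,0],"angular":[0,0,-0.783],"fingers":0.47},
    {"slide":[0.62,-1,0],"angular":[0,0,-0.783],"fingers":0.47},
    {"slide":[0.62,-1,0],"angular":[0,0,-0.783],"fingers":0.47},
    {"slide":[0.62,-1,0],"angular":[0,0,-0.783],"fingers":0.47},
    {"slide":[0.62,-1,0],"angular":[0,0,-0.783],"fingers":0.47},
    {"slide":[0.62,-1,0],"angular":[0,0,-0.783],"fingers":0.47},
    {"slide":[0.62,-1,0],"angular":[0,0,-0.783],"fingers":0.47},
    {"slide":[0.62,-1,0],"angular":[0,0,-0.783],"fingers":0.47},
  ],
)

```text
time: 1.72
eef_pos: [0.3511, 0.3896, 0.2427]
tool_rot: [0.001, 0.532, 0.847, -0.001]
wrist_force: [-0.3, -1.2, 0.1]
gripper_width: 0.0452
grip_force: 0.0
```

Request:
apply_moves(
  rows=[
    {"slide":[0.62,-1,0],"angular":[0,0,-0.78],"fingers":0.47},
    {"slide":[0.62,-1,0],"angular":[0,0,-0.78],"fingers":0.47},
    {"slide":[0.62,-1,0],"angular":[0,0,-0.78],"fingers":0.47},
    {"slide":[0.62,-1,0],"angular":[0,0,-0.78],"fingers":0.47},
    {"slide":[0.62,-1,0],"angular":[0,0,-0.78],"fingers":0.47},
    {"slide":[0.62,-1,0],"angular":[0,0,-0.78],"fingers":0.47},
    {"slide":[0.62,-1,0],"angular":[0,0,-0.78],"fingers":0.47},
    {"slide":[0.62,-1,0],"angular":[0,0,-0.78],"fingers":0.47},
  ],
)

```text
time: 2.38
eef_pos: [0.5046, 0.1395, 0.2432]
tool_rot: [0.002, 0.824, 0.567, 0.001]
wrist_force: [0.1, -0.9, 1.2]
gripper_width: 0.0457
grip_force: 0.0
```

Request:
apply_moves(
  rows=[
    {"slide":[0.176,-0.287,0],"angular":[0,0,0],"fingers":0.47},
    {"slide":[0.176,-0.287,0],"angular":[0,0,0],"fingers":0.47},
    {"slide":[0.176,-0.287,0],"angular":[0,0,0],"fingers":0.47},
    {"slide":[0.176,-0.287,-0.46],"angular":[0,0,0],"fingers":0.47},
    {"slide":[0.176,-0.287,-0.46],"angular":[0,0,0],"fingers":0.47},
    {"slide":[0.176,-0.287,-0.46],"angular":[0,0,0],"fingers":0.47},
    {"slide":[0.176,-0.287,-0.46],"angular":[0,0,0],"fingers":0.47},
    {"slide":[0.176,-0.287,-0.46],"angular":[0,0,0],"fingers":0.47},
  ],
)

```text
time: 3.05
eef_pos: [0.544, 0.0757, 0.1266]
tool_rot: [-0.0, 0.82, 0.572, -0.002]
wrist_force: [0.7, -0.4, 0.6]
gripper_width: 0.0453
grip_force: 0.0
```

```bash
python3 - <<'E'
from h import *
p=cams.get_image("scene");w=cloud(p);s=monitor.sense();e=s["eef_pos"]
print(e,s["wrist_force"],s["gripper_width"]);M=Rm(s["tool_rot"]);print(M.round(3))
O=np.array([.545-.938*.0-.346*.09,.0753-.938*.09])
d=(e[:2]-O);print("TCP in disp frame: x",-(d@[.346,.938]),"y",d@[.938,-.346])
q=(w-e)@M; m=(np.abs(q[...,0])<.03)&(np.abs(q[...,1])<.06)&(q[...,2]>-.03)&(q[...,2]<.025)
for sg in(1,-1):
    z=q[m&(q[...,1]*sg>.005)];print(sg,len(z),np.percentile(z,[1,50,99],axis=0).round(4).tolist())
cv2.imwrite("pics/c2.png",cv2.resize(p["pixels"][140:340,220:460,::-1],None,fx=3,fy=3,interpolation=3))
E
```

```text
[0.54557198 0.07585331 0.12834718] [ 1.03711492 -0.4468691   0.1748871 ] 0.04531428175352233
[[ 0.345  0.938  0.001]
 [ 0.938 -0.345 -0.   ]
 [ 0.     0.001 -1.   ]]
TCP in disp frame: x -0.09067731143044314 y 0.0003450687588884062
1 146 [[-0.0119, 0.0236, -0.0232], [0.0027, 0.0331, -0.0072], [0.0101, 0.0366, 0.0106]]
-1 88 [[-0.0089, -0.0299, -0.0284], [0.0064, -0.0236, -0.0065], [0.0099, -0.0209, 0.0101]]
```

View pics/c2.png

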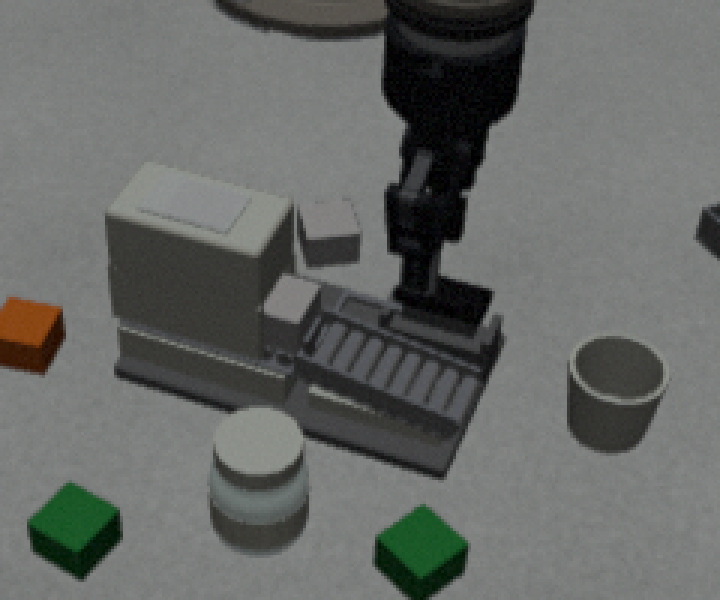

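Request:
apply_moves(
  rows=[
    {"slide":[0,0,-0.08],"angular":[0,0,0],"fingers":0.47},
    {"slide":[0,0,-0.16],"angular":[0,0,0],"fingers":0.47},
    {"slide":[0,0,-0.176],"angular":[0,0,0],"fingers":0.47},
    {"slide":[0,0,-0.188],"angular":[0,0,0],"fingers":0.47},
    {"slide":[0,0,-0.198],"angular":[0,0,0],"fingers":0.47},
    {"slide":[0,0,-0.208],"angular":[0,0,0],"fingers":0.47},
    {"slide":[0,0,-0.216],"angular":[0,0,0],"fingers":0.47},
    {"slide":[0,0,-0.216],"angular":[0,0,0],"fingers":0.47},
  ],
)

```text
time: 3.77
eef_pos: [0.5463, 0.076, 0.0743]
tool_rot: [0.0, 0.82, 0.572, 0.001]
wrist_force: [1.2, 0.1, 3.6]
gripper_width: 0.0453
grip_force: 2.0
```

Request:
apply_moves(
  rows=[
    {"slide":[0,0,-0.006],"angular":[0,0,0],"fingers":0.47},
    {"slide":[0,0,-0.012],"angular":[0,0,0],"fingers":0.47},
    {"slide":[0,0,-0.016],"angular":[0,0,0],"fingers":0.47},
    {"slide":[0,0,-0.016],"angular":[0,0,0],"fingers":0.47},
    {"slide":[0,0,-0.016],"angular":[0,0,0],"fingers":0.47},
    {"slide":[0,0,-0.016],"angular":[0,0,0],"fingers":0.47},
  ],
)

```text
time: 4.27
eef_pos: [0.5462, 0.076, 0.0699]
tool_rot: [0.0, 0.82, 0.572, 0.001]
wrist_force: [2.7, 1.5, 5.4]
gripper_width: 0.0452
grip_force: 2.8
```

```bash
cat > look.py <<'E'
from h import *
import sys
s=monitor.sense();print(s["eef_pos"],s["wrist_force"],s["grip_force"])
O=np.array([.545-.346*.09,.0753-.938*.09])
for c in("scene","top"):
    p=cams.get_image(c);w=cloud(p)
    d=w[...,:2]-O;x=-(d@[.346,.938]);y=d@[.938,-.346]
    m=(x<.02)&(x>-.13)&(y>5e-3)&(y<.055)&(w[...,2]>.062)&(w[...,2]<.1)&(p["pixels"].mean(-1)>75)
    print(c,m.sum(),np.percentile(x[m],[2,50,98]).round(4),np.percentile(y[m],[2,98]).round(4),np.percentile(w[...,2][m],[50,98]).round(4))
    if c=="scene":cv2.imwrite("pics/"+sys.argv[1],cv2.resize(p["pixels"][190:310,270:430,::-1],None,fx=4,fy=4,interpolation=3))
E
python3 look.py c3.png
```

```text
[0.54622647 0.07600084 0.06988065] [2.7353835  1.50105843 5.36758898] 2.8085305742365563
scene 307 [-0.0777 -0.0554 -0.0046] [0.0123 0.049 ] [0.0791 0.0826]
top 217 [-0.06   -0.0465 -0.0045] [0.0105 0.0479] [0.08   0.0852]
```

View pics/c3.png

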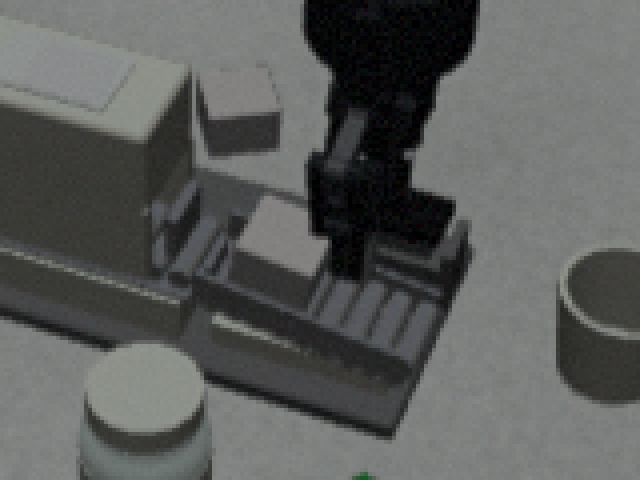

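The scene picture shows the tablet on the chute (crop pixel about 280,250), resting against the finger, and the key down under the other finger. I'll press a little further for margin.

Request:
apply_moves(
  rows=[
    {"slide":[0,0,-0.006],"angular":[0,0,0],"fingers":0.47},
    {"slide":[0,0,-0.008],"angular":[0,0,0],"fingers":0.47},
    {"slide":[0,0,-0.008],"angular":[0,0,0],"fingers":0.47},
    {"slide":[0,0,-0.008],"angular":[0,0,0],"fingers":0.47},
    {"slide":[0,0,-0.008],"angular":[0,0,0],"fingers":0.47},
    {"slide":[0,0,-0.008],"angular":[0,0,0],"fingers":0.47},
  ],
)

```text
time: 4.87
eef_pos: [0.5463, 0.076, 0.0687]
tool_rot: [0.0, 0.82, 0.572, 0.001]
wrist_force: [0.5, 1.4, 16.0]
gripper_width: 0.0453
grip_force: 7.6
```

```bash
python3 look.py c4.png
```

```text
[0.54631567 0.07598514 0.06869683] [ 0.50789745  1.44434244 15.96494528] 7.559703675833589
scene 306 [-0.0774 -0.0558 -0.0046] [0.0127 0.0484] [0.0793 0.0826]
top 211 [-0.0593 -0.0463 -0.0044] [0.0105 0.0479] [0.08   0.0845]
```

```bash
python3 -c "
from plant import robot
print(robot.hand_in())"
```

```text
the job is handed in; nothing more can be done
None
```

The job is handed in: one finger holds the key against its stop (about 16 N), and the tablet lies still on the open chute against the other finger, centre roughly 58 mm in front of the hood; the hand-in returned no verdict.

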